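# Change specimens at the fossil photo station

### The arm

A 6-joint arm with a two-finger parallel gripper is mounted at the origin on the work surface. World frame = base frame: x ahead of the robot, y to its left, z up, the work surface at z = 0. Lengths are in mm, angles in rad, forces in N, time in s.
With the tool pointing down it reaches from about 375 to 900 mm from the base axis. Payload 3.1 kg.
Tool frame: the origin (TCP) lies midway between the tips of the shut fingers; the grasp point (between the pads) lies 19 mm behind it; z points along the fingers, y is the line along which they close (so a half turn about z gives the same grasp; the last joint's range is limited). The gripper opens to 87 mm and grips with 3 to 60 N. Pads are 19 mm wide; open, the fingers measure 117 mm over their backs; the gripper's body (75 mm by 190 mm) begins 51 mm behind the grasp point.
Start: joints at [-1.498, 0.527, 1.433, -0, 1.181, -0.178], TCP at [155.742, -605.261, 222.548] pointing down, gripper open.
Joint ranges: [-3.08, 3.08], [-0.75, 2.2], [0.22, 2.44], [-1.43, 4.57], [0, 2.65], [-2.85, 2.85]. Speed limits (rad/s): [2.79, 2.79, 3.14, 3.14, 3.14, 3.14].

### API

Orientations are given as a unit quaternion [w, x, y, z].
In Python, from plant import telemetry, get_image, calibration, job gives the robot as it stands.
- The arm moves only by the tool jog_arm, never from a script. Its argument "plan" is a list of rows, each a list of 3 entries, a list of its own where there are three numbers: the shift along the tool's x, y, z in mm, then the turn about the tool's z in rad, then the finger opening in mm, from 0 to 87. A call has 1 to 8 rows; each row shifts and turns the commanded pose from where the row before left it, along the tool's axes as they then stand; what a row does not reach is not made up. A row lasts 1/10 s, in which the tool goes at most 50 mm and 8.59 degrees, less where a joint would pass 70% of its speed; a pose out of reach is approached as far as the arm can. A call is refused whole if a number of a shift passes 50 or a number of a turn 0.15, either way. A call with a gripper value outside its range is refused whole. The fingers move at their own pace and stop on an object; the grip force is fixed at half the most. Time passes only in rows, so rows that do not move let the fingers close. It gives the time, the measured TCP pose, the force, the opening and the grip force at its end, in the units of the state.
- telemetry.observe(): the state, without advancing time (a new reading comes with each control period).
- get_image(name): name is "scene" or "top"; returns (picture, depth): 420x560x3 uint8, red, green, blue; 420x560 float32, mm along the optical axis (not along the pixel's ray), 0 where there is no reading.
- calibration(name): a dict with "intrinsics" (3x3 intrinsics, pixels), "cam_to_world" (4x4, takes a point from camera to world coordinates). Camera axes: x right, y up, looking along -z (the intrinsics and any distortion apply to the point x, -y, -z); pixel columns grow to the right and rows downward; lengths in mm; the calibration is good to about 2 mm. A picture is of the moment at which its call begins. calibration takes no time and is no camera call.
- job.hand_in(): hands the job in; it is judged then, once.
The state is a dict: "clock": time; "joint_pos": joint angles; "qvel": joint speeds; "joint_efforts": joint torques, N m; "ee_pos": TCP position; "tool_rot": TCP orientation; "contact_force": force on the tool from outside, world axes, zero at the start; "moment": the same for the moment, N m; "gripper_width": finger opening in mm; "finger_force": force on a finger pad.
Only numpy, scipy, OpenCV 4.12 (cv2) and the standard library are available. Lean on these libraries where they do the work, as an engineer would, in place of code of your own. Each camera call takes 0.05 s, during which the arm holds its last target. There are 200 camera calls.

### The job

Change over the specimens at the photo station: set the vertebra from the round stage down in the open top drawer (do not drop it) and push the drawer fully shut. Then lift the dark long bone out of the grey tray and hold it still in front of the camera, level and the same way up as it lay, its single ball end pointing straight at the lens, with the centre of the ball at lens height, 10 cm in front of the glass. Leave the other things where they are, do not bump the camera, and finish while still holding the bone there.

Things in the scene. Friction and masses are not known exactly. Their poses are not given: they have to be found in the camera images.
- vertebra: Light brown vertebra, 60 to 130 g, lying flat on the round stage. A drum (centrum) 38 mm across where it is gripped and 34 mm high, with its rims flared to 42 mm; from it a bony arch and spine reach to +x, to 69 mm from the origin. Two thin side wings at x = 35 to 53 mm reach y = -46 and +46 mm. Origin: centre of the drum's underside; z up. Clear sides to pinch: across y at the drum (x = -10 to +10 mm).
- stage: Pale round stage, 110 mm across, 35 mm high with its white top (100 mm across), fixed. Origin: centre of its underside.
- handle_home (a point): Fixed point on the grey two-drawer unit with white fronts (260 deep x 260 wide x 150 mm high, fixed): where the middle of the top drawer's bar handle is when that drawer is fully shut. Axes: the drawers slide out along its -x, z up. The drawer starts 130 to 160 mm open, slides with about 1 N friction and has no latch.
- drawer_floor (a point): Point on the top drawer's inner floor, on its centre line, moving with it, 85 mm above the table. Axes: slides out along -x, y across, z up. Inside x = -47 to 167 mm, y = -109 to 109 mm, walls 43 mm high; front panel's outer face at x = -68 mm, its top 54 mm above this floor. With the drawer open by d only x below d - 53 mm is open from above; under the unit's top 52 mm are free over the floor.
- cabinet_drawer0_handle (a point): Middle of the top drawer's steel bar handle: 11 mm thick, 120 mm long along the drawer's y, standing 35 mm off the front panel, 112 mm above the table.
- tray: Shallow grey plastic tray, 300 (x) x 360 (y) x 65 mm high, walls and floor 5 mm, fixed. Origin: centre of its underside.
- femur: Dark brown long bone, 185 mm long along x, 170 to 350 g, lying in the tray. Single ball of 40 mm diameter at its +x end, a 26 mm side knob next to it at y = +18 mm, two knuckles (34 mm each, 64 mm wide together) at its -x end, straight shaft 22 mm wide between. Origin: on the tray floor under mid shaft; z up, shaft axis 20 mm above it. It balances at mid shaft.
- ball (a point): Centre of the long bone's ball, at x = +75 mm, 20 mm above its origin.
- shaft (a point): Middle of the long bone's shaft, the best place to pinch (across the bone's y, 22 mm wide); 20 mm above its origin.
- camera: Black camera head 80 x 80 x 64 mm with a round lens, on a 20 mm post 100 mm behind the lens's front glass, fixed. Origin: 170 mm straight below the centre of the front glass; the lens looks level along its -x.
- lens (a point): Centre of the lens's front glass (axes as the camera's: the lens looks along -x, z up). Its height varies from 170 to 215 mm above the table.
- view (a point): Point in the air on the lens axis, 100 mm in front of the glass, where the ball's centre belongs. Axes as the camera's: the bone points its ball at the lens when the bone's x axis lies along this +x.
- rib: Brown curved rib, 172 mm long, 12 mm thick, near the +y wall of the tray; leave it alone.
- jaw: Brown jaw piece with white teeth, 115 mm long, 32 mm high, near the -y wall of the tray; leave it alone.
- scale_bar: White and black scale bar 100 x 20 x 10 mm on the table; leave it alone.
- jar: Amber jar, 60 mm across, 85 mm high, on the table; leave it alone.
- brush: Brush lying on the table near the robot; leave it alone.
- respirator: Blue half mask with two round white and purple filters, about 120 mm wide, 70 mm high; leave it alone.
Not all that is in view belongs to the job. There is more than one size of the femur; the job needs the smaller.

How it is judged (in metres and radians):
On the way, in this order (a step that is already met when the one before it is completed fails the run):
1. the vertebra lies in the top drawer, let go (x of vertebra in the frame of drawer_floor between -0.05 and 0.165 m and y of vertebra in the frame of drawer_floor between -0.11 and 0.11 m and z of vertebra in the frame of drawer_floor between -0.012 and 0.03 m and contact force between the fingers and vertebra below 0.1 N and linear speed of vertebra below 0.03 m/s), for 0.2 s.
2. the top drawer is shut with the vertebra in it (x of vertebra in the frame of drawer_floor between -0.05 and 0.165 m and y of vertebra in the frame of drawer_floor between -0.11 and 0.11 m and z of vertebra in the frame of drawer_floor between -0.012 and 0.03 m and x of cabinet_drawer0_handle in the frame of handle_home above -0.006 m), for 0.2 s.
3. the long bone is lifted clear of the tray in the gripper (height (world z) of femur above 0.09 m and contact force between the fingers and femur above 1 N), for 0.2 s.
At the end, for the whole second after the job is handed in: Still gripping the long bone, at rest in the air, clear of tray and camera: ball centre within 25 mm of the point 100 mm before the lens, bone within 0.17 rad of the lens axis, ball towards the lens, upper side up within 0.17 rad. Vertebra in the top drawer, shut to within 6 mm (all of step 2 and contact force between the fingers and femur above 1 N and height (world z) of ball above 0.14 m and distance between ball and view below 0.025 m and angle between the x axis of femur and the x axis of view, either way round below 0.17 rad and angle between femur's own z axis and vertical below 0.17 rad and x of femur in the frame of view below -0.04 m and linear speed of femur below 0.02 m/s and angular speed of femur below 0.15 rad/s and contact force between femur and camera below 0.1 N and contact force between femur and tray below 0.1 N); the arm keeps its last pose, push and grip.
It fails at once if the vertebra is dropped (moves faster than 0.7 m/s while not held) (contact force between the fingers and vertebra below 0.05 N and linear speed of vertebra above 0.7 m/s).
It fails at once if the long bone is dropped (moves faster than 0.7 m/s while not held) (contact force between the fingers and femur below 0.05 N and linear speed of femur above 0.7 m/s).
It fails at once if the camera is bumped (contact force between any of the arm, the fingers, femur, vertebra and camera above 2 N).
It fails at once if a bystander (rib, jaw, scale bar, jar, brush, respirator) is moved by more than 40 mm (distance of any of rib, jaw, scale_bar, jar, brush, respirator from where it was at the start of the episode above 0.04 m).
It also fails if it takes over 67 s, if anything falls off the work surface, if the arm or the gripper's body presses on something with over 40 N, if the wrist force passes 120 N, or if a joint passes its speed limit or range.

## Working session

There is one attempt and no reset: what is moved stays moved. The work goes in short steps, Python scripts to look and compute and a tool call to move; the robot and the scene stay as the last step left them, time stands still between calls to the robot, and variables do not carry over. Pictures are saved under pics/ and viewed, at most 10 in all, crops included, and the job is handed in when it is done.

Besides the shell and the picture viewer there is one more tool, called after "Request:" as a command line: name --argument value ..., lists and objects as JSON in quotes. jog_arm: Moves the arm, as the interface text tells. Its arguments: {"type":"object","properties":{"plan":{"type":"array","items":{"type":"array"}}},"required":["plan"]}

```bash
mkdir -p pics; cat > h.py <<'E'
import numpy as np, cv2
from plant import telemetry,get_image,calibration,job
def cloud(name):
    im,d=get_image(name); c=calibration(name); K=np.array(c["intrinsics"]); T=np.array(c["cam_to_world"])
    v,u=np.mgrid[:420,:560]
    P=np.stack([(u-K[0,2])/K[0,0]*d,-(v-K[1,2])/K[1,1]*d,-d,np.ones_like(d)],-1)@T.T
    P=P[...,:3]; P[d==0]=np.nan
    return im,P
E
python3 - <<'E'
from h import *
for n in("scene","top"):
    im,P=cloud(n); np.savez(n,im=im,P=P); cv2.imwrite(f"pics/{n}0.png",cv2.resize(im[...,::-1],(800,600)))
    print(calibration(n))
print(telemetry.observe())
E
```

```text
{'intrinsics': array([[418.0688353 ,   0.        , 275.08837892],
       [  0.        , 418.0688353 , 215.67077116],
       [  0.        ,   0.        ,   1.        ]]), 'cam_to_world': array([[-8.57685374e-01, -4.28743723e-01,  2.83821458e-01,
         9.08460214e+02],
       [ 5.14013999e-01, -7.28762622e-01,  4.52431928e-01,
         5.83259197e+02],
       [ 1.28611205e-02,  5.33932450e-01,  8.45429317e-01,
         1.33670946e+03],
       [ 0.00000000e+00,  0.00000000e+00,  0.00000000e+00,
         1.00000000e+00]])}
{'intrinsics': array([[438.27730518,   0.        , 281.66734944],
       [  0.        , 438.27730518, 215.95746018],
       [  0.        ,   0.        ,   1.        ]]), 'cam_to_world': array([[ 1.37042174e-02,  9.95711729e-01, -9.14896017e-02,
         3.82032463e+02],
       [-9.99899137e-01,  1.33053528e-02, -4.96820704e-03,
        -4.54054967e+01],
       [-3.72960059e-03,  9.15484592e-02,  9.95793638e-01,
         1.60526363e+03],
       [ 0.00000000e+00,  0.00000000e+00,  0.00000000e+00,
         1.00000000e+00]])}
{'clock': 0.1, 'joint_pos': array([-1.49746903e+00,  5.28351659e-01,  1.43375307e+00, -1.57036147e-06,
        1.18139148e+00, -1.78495160e-01]), 'qvel': array([-0.00160214, -0.00184202, -0.00404348, -0.00031482, -0.00102556,
        0.00124797]), 'joint_efforts': array([ 1.82640115e-04, -4.40986884e+01, -1.77151179e+01,  6.35734177e-02,
        5.33962506e-02, -4.15778038e-05]), 'ee_pos': array([ 155.71390807, -604.62659383,  221.68942952]), 'tool_rot': array([-9.50500634e-04,  9.92083162e-01,  1.25579038e-01,  4.93000606e-05]), 'contact_force': array([ 0.39568611, -0.51271558, -0.75006379]), 'moment': array([0.03156679, 0.00237588, 0.05090846]), 'finger_force': 0.0, 'gripper_width': 86.9583203819892}
```

View pics/scene0.png

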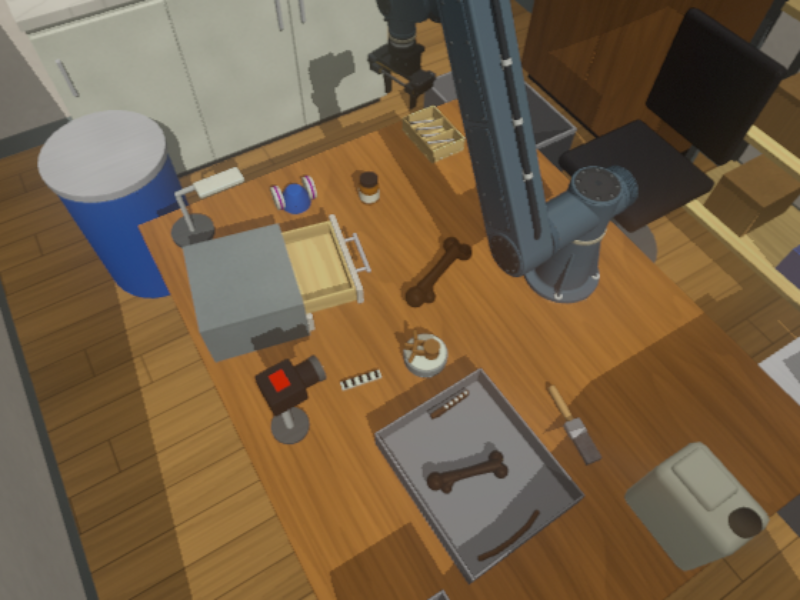

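View pics/top0.png

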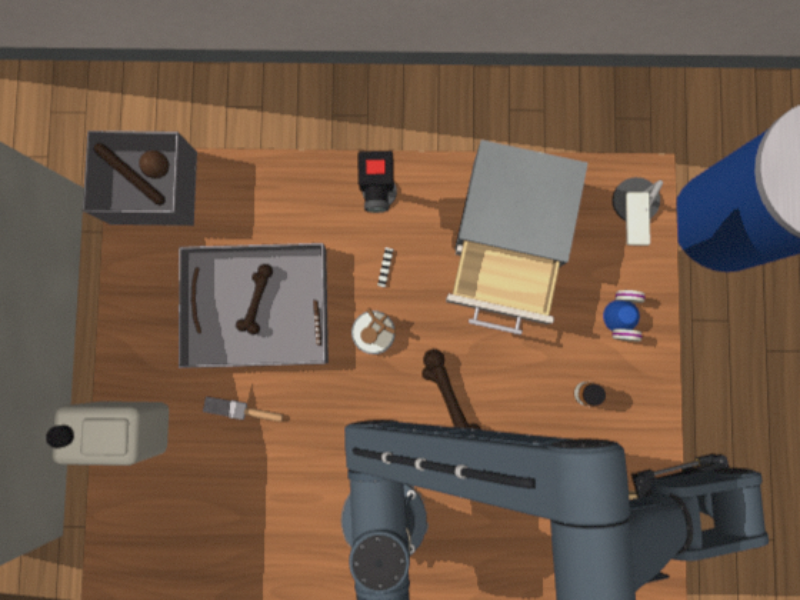

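The scene shows a dark bone in the tray (top px ~257,298 of 800x600) and a longer one on the table (~450,390). The task names the one in the tray, and I'll check its size. The vertebra is on the stage (~375,332), the drawer handle is at ~(496,320) and the camera lens at ~(377,203).

```bash
cat > m.py <<'E'
from h import *
T=np.load("top.npz"); S=np.load("scene.npz")
def crop(im,x0,y0,x1,y1,s): # 800x600 coords
    a=[int(q*.7) for q in(x0,y0,x1,y1)]
    return cv2.resize(im[a[1]:a[3],a[0]:a[2],::-1],s,interpolation=cv2.INTER_CUBIC)
t=T['im'];s=S['im']
a=np.hstack([crop(t,215,250,300,350,(260,300)),crop(t,340,300,410,370,(280,300)),crop(t,400,340,500,440,(260,300))])
b=np.hstack([crop(s,415,440,525,500,(400,300)),crop(s,390,310,460,385,(400,300))])
cv2.imwrite("pics/crop1.png",np.vstack([a,b]))
def sel(D,c,f):
    P=D['P'];im=D['im'].astype(int); x0,y0,x1,y1=[int(q*.7) for q in c]
    m=np.zeros(im.shape[:2],bool); m[y0:y1,x0:x1]=1
    return P[m&f(P,im)]
dark=lambda P,im:(im.sum(-1)<150)
for nm,D,c,z0 in(("small top",T,(215,250,300,350),12),("small sc",S,(415,440,525,500),12),("big",T,(400,340,480,425),8)):
    q=sel(D,c,lambda P,im:(im[...,0]-im[...,2]>8)&(P[...,2]>z0)&(P[...,2]<60))
    m=q.mean(0);w,v=np.linalg.eigh(np.cov(q[:,:2].T)); ax=v[:,1]; l=(q-m)[:,:2]@ax; n=(q-m)[:,:2]@np.array([-ax[1],ax[0]])
    print(nm,len(q),m,"ax",ax,"len",l.min(),l.max(),"z",np.percentile(q[:,2],[5,50,95]))
    for k in np.arange(l.min(),l.max(),12):
        g=(l>=k)&(l<k+12); print(round(k),n[g].min().round(),n[g].max().round(),q[g,2].max().round())
E
python3 m.py
```

```text
small top 419 [543.94679639 336.00888398  36.29314122] ax [-0.96848334  0.24907835] len -94.42375495613145 84.33410727132002 z [27.06907939 36.38384073 44.52798267]
-94 -13.0 18.0 48.0
-82 -15.0 19.0 53.0
-70 -28.0 15.0 49.0
-58 -27.0 13.0 42.0
-46 -16.0 14.0 46.0
-34 -10.0 12.0 40.0
-22 -11.0 11.0 41.0
-10 -8.0 10.0 42.0
2 -10.0 10.0 40.0
14 -13.0 11.0 48.0
26 -11.0 8.0 46.0
38 -13.0 10.0 44.0
50 -29.0 20.0 43.0
62 -27.0 29.0 44.0
74 -29.0 28.0 41.0
small sc 630 [550.42332408 336.54775284  34.71686085] ax [-0.97008076  0.24278246] len -128.48474404694872 88.67109097090056 z [24.65061476 35.15634463 43.10816737]
-128 -22.0 -16.0 46.0Traceback (most recent call last):
  File "m.py", line 20, in <module>
    g=(l>=k)&(l<k+12); print(round(k),n[g].min().round(),n[g].max().round(),q[g,2].max().round())
                                      ~~~~~~~~^^
    return umr_minimum(a, axis, None, out, keepdims, initial, where)
ValueError: zero-size array to reduction operation minimum which has no identity
```

View pics/crop1.png

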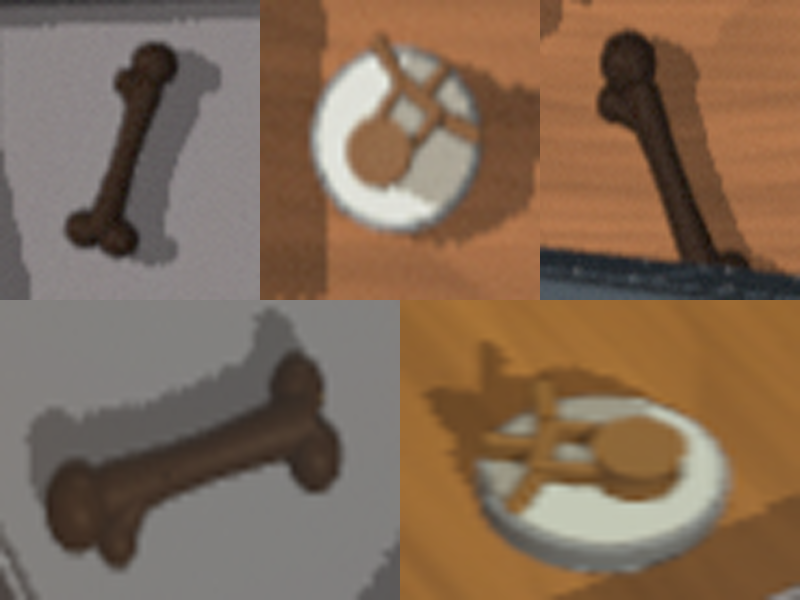

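The crop shows the tray bone: ball at the top (150,65), knob to its left, and knuckles at the bottom. It measures ~180 mm, so it's the 185 mm one. The table bone is larger. The vertebra's drum is at crop px (380,150), with its arch towards the upper right.

```bash
cat > m2.py <<'E'
from h import *
from scipy.optimize import least_squares
D=[np.load("top.npz"),np.load("scene.npz")]
def pts(d,cx,cy,r,z0,z1,f=lambda c:c[:,0]>-1):
    P=d['P'].reshape(-1,3);c=d['im'].reshape(-1,3).astype(int)
    m=(np.hypot(P[:,0]-cx,P[:,1]-cy)<r)&(P[:,2]>z0)&(P[:,2]<z1); P=P[m]; return P[f(c[m])]
np.set_printoptions(precision=1,suppress=True)
brown=lambda c:c[:,0]-c[:,2]>8
for i,d in enumerate(D):
    print("cam",i)
    # femur
    q=pts(d,548,336,110,14,60,brown); u=np.array([.969,-.247])
    for _ in range(4):
        o=np.array([547,335.]) if _==0 else o
        l=(q[:,:2]-o)@u; n=(q[:,:2]-o)@np.array([-u[1],u[0]])
        g=(abs(l)<40)&(abs(n)<16); k=np.polyfit(l[g],n[g],1); 
        o=o+np.array([-u[1],u[0]])*k[1]; a=np.arctan2(u[1],u[0])+np.arctan(k[0]); u=np.array([np.cos(a),np.sin(a)])
    l=(q[:,:2]-o)@u; n=(q[:,:2]-o)@np.array([-u[1],u[0]]); g=abs(n)<35
    print("femur ang",a,"line pt",o,"l ext",l[g].min(),l[g].max(),"shaft z",np.percentile(q[abs(l)<40][:,2],[10,50,90]))
    b=q[(l>58)&(n<14)&(n>-26)]
    r=least_squares(lambda p:np.linalg.norm(b-p,axis=1)-20,[*(o+75*u),25],loss='soft_l1'); print("ball",r.x,"l",(r.x[:2]-o)@u,np.abs(r.fun).mean())
    # vertebra & stage
    im=d['P']; 
    q=pts(d,470,170,150,55,85,lambda c:c[:,0]-c[:,2]>25); print("vert top n",len(q),np.median(q,0) if len(q) else '')
    # camera head
    q=pts(d,760,145,130,20,330,lambda c:c.max(1)<110); print("cam",len(q),q.min(0),q.max(0),np.median(q,0))
for n,px in (("stage",(375,332)),("drum",(370,337)),("lens",(377,203)),("camred",(375,167)),("handleL",(472,320)),("handleR",(520,330)),("panL",(452,299)),("panR",(551,320)),("floor",(505,280)),("cabcorner",(485,145)),("cabcorner2",(585,163)),("front1",(461,245)),("front2",(566,260)),("trayNW",(184,250)),("traySE",(324,363))):
    print(n,D[0]['P'][int(px[1]*.7),int(px[0]*.7)])
E
python3 m2.py
```

```text
cam 0
femur ang -0.2696832517163859 line pt [546.8 334.3] l ext -87.88497522129691 91.29933187846277 shaft z [29.7 34.8 40.3]
ball [621.6 317.3  26.6] l 76.58080761989386 2.4141747832502696
vert top n 158 [465.6  42.3  67.7]
cam 480 [632.   15.4  21.7] [859.4 245.6 243.5] [777.3  47.3 232.4]
cam 1
femur ang -0.25322357412767954 line pt [547.1 335.3] l ext -85.6917724920924 93.47741865596664 shaft z [28.4 34.1 38.9]
ball [617.9 313.4  25.6] l 74.01290418359166 1.640983731677488
vert top n 211 [459.1  46.8  66.1]
cam 791 [633.9  15.4  20.2] [862.1 248.7 242.4] [791.4  57.4 226.8]
stage [465.8  30.6  67.1]
drum [454.9  40.6  72.2]
lens [744.8  24.4 232.1]
camred [826.   28.4 244.2]
handleL [ 493.2 -202.4  121. ]
handleR [ 481.5 -338.7    6. ]
panL [ 541.7 -153.2  140. ]
panR [ 494.3 -384.7  139.2]
floor [ 594.4 -285.5   89.8]
cabcorner [ 911.4 -228.1  153.3]
cabcorner2 [ 869.2 -466.   152.4]
front1 [ 684.5 -178.4   73.8]
front2 [ 635.3 -420.2  149.7]
trayNW [666.7 519.8  43.5]
traySE [387.3 163.6   2.4]
```

```bash
cat > m3.py <<'E'
from m2 import *
print("=====")
for i,d in enumerate(D):
    q=pts(d,465,45,75,40,85,lambda c:(c[:,0]-c[:,2]>45))
    t=q[q[:,2]>64]; print("vert",len(q),"hist z",np.histogram(q[:,2],np.arange(40,84,4))[0])
    def circ(p):return np.where(np.hypot(*(q[:,:2]-p).T)<21.5,-1,0).sum()
    g=[(circ((x,y)),x,y) for x in np.arange(430,500,2) for y in np.arange(10,80,2)]; m=min(g)[0]
    c=np.mean([s[1:] for s in g if s[0]<=m+1],0); far=q[np.hypot(*(q[:,:2]-c).T)>27]
    print("drum",c,"far mean",far.mean(0),"ang",np.arctan2(*(far.mean(0)[:2]-c)[::-1]))
    a=np.arctan2(*(far.mean(0)[:2]-c)[::-1]); R=np.array([[np.cos(a),np.sin(a)],[-np.sin(a),np.cos(a)]]); L=(q[:,:2]-c)@R.T; print("local ext",L.min(0),L.max(0))
    j=np.argsort(L[:,1]); print("wing tips",q[j[:3]].mean(0),q[j[-3:]].mean(0), "dir",np.arctan2(*(q[j[-3:]].mean(0)-q[j[:3]].mean(0))[[1,0]])-np.pi/2)
    w=pts(d,460,45,65,25,50,lambda c:c.min(1)>150); (cx,cy),r=cv2.minEnclosingCircle(w[:,:2].astype(np.float32)); print("stage",cx,cy,r,np.median(w[:,2]))
    # camera
    q=pts(d,800,35,110,150,260)
    top=q[q[:,2]>np.percentile(q[:,2],95)-6]; print("cam ztop",np.percentile(q[:,2],[5,50,95]),cv2.minAreaRect(top[:,:2].astype(np.float32)))
    for x in range(700,880,8):
        g=q[(q[:,0]>=x)&(q[:,0]<x+8)]
        if len(g):print(x,len(g),"y",g[:,1].min(),g[:,1].max(),"z",g[:,2].min(),g[:,2].max())
    # cabinet top
    q=pts(d,780,-320,260,143,158); print("cab rect",len(q),cv2.minAreaRect(q[:,:2].astype(np.float32)))
    q=pts(d,515,-270,170,132,143,lambda c:c.min(1)>90); k=np.polyfit(q[:,1],q[:,0],1) if len(q)>9 else 0
    if len(q)>9: print("panel top",len(q),k,np.arctan(k[0]),q[q[:,1].argmin()],q[q[:,1].argmax()],cv2.minAreaRect(q[:,:2].astype(np.float32)))
    q=pts(d,480,-265,90,105,123); print("handle",len(q), cv2.minAreaRect(q[:,:2].astype(np.float32)) if len(q) else'')
E
python3 m3.py | sed -n '/=====/,$p'
```

```text
=====
vert 193 hist z [ 1  1  0  4 22 36 60 49 20  0]
drum [458.5  44.5] far mean [492.5  17.8  62.1] ang -0.6651532221487378
local ext [-20.1 -44.2] [68.2 43.4]
wing tips [468.  -17.3  60.9] [522.6  48.4  61.1] dir -0.6934002720321089
stage 466.2887268066406 38.744285583496094 51.527950286865234 35.69527697009994
cam ztop [204.8 236.1 242.7] ((800.3532104492188, 28.3399658203125), (128.6082000732422, 77.02745819091797), 0.7723628282546997)
732 67 y -0.5619506968141295 51.059294906690255 z 178.67534693039875 240.36540158912476
740 44 y -0.8142268317088508 51.11706355626828 z 213.3679825100096 239.6824374963894
748 39 y -0.700297279370929 50.48292346502507 z 212.8184200959388 239.16946755944537
756 41 y -0.6789240111929615 51.39404831951664 z 208.93369280849492 237.27382165009067
764 42 y -0.2077473129364762 51.626078284401814 z 209.19904055624193 240.88455985480823
772 42 y -0.24565209700740098 51.828595829703346 z 203.26745707630016 237.66398202547816
780 60 y -5.963576225240274 64.48833985183067 z 186.5041786306556 240.868184814733
788 97 y -12.839965869661711 66.88952029666353 z 1
[... 2843 characters left out ...]
47.14292855370718
844 92 y -12.271423553222576 67.89787603601519 z 180.8196359099154 242.74888066236986
852 94 y -11.149584461621089 68.68833038146158 z 182.09046840638393 245.14766617484952
860 76 y -11.850572748047057 66.25812048638034 z 180.81840940486995 240.33747858214656
cab rect 4424 ((776.7513427734375, -323.3830871582031), (272.3514099121094, 245.17286682128906), 77.89906311035156)
panel top 237 [  0.2 576.4] 0.19480692148406034 [ 590.  -395.   132.6] [ 548.  -143.4  137.5] ((562.4525146484375, -275.41046142578125), (253.4283447265625, 100.5204849243164), 78.7929916381836)
handle 143 ((502.6807556152344, -270.7472229003906), (137.6265869140625, 62.725120544433594), 77.7706298828125)
```

```bash
cat > m4.py <<'E'
from m2 import *
print("=====")
a=-.205; ex=np.array([np.cos(a),np.sin(a)]); ey=np.array([-ex[1],ex[0]])
for i,d in enumerate(D):
    q=pts(d,700,-300,330,20,170); X=q[:,:2]@ex; Y=q[:,:2]@ey
    t=(q[:,2]>146)&(q[:,2]<156)
    e=lambda v:np.percentile(v,[.5,2,98,99.5])
    print("top X",e(X[t]),"Y",e(Y[t]))
    for lo,hi in((-200,-160),(-60,-20)) : pass
    p=(q[:,2]>134)&(q[:,2]<144)&(X<650); print("panel top",p.sum(),"X",e(X[p]),"Y",e(Y[p]),"slope",np.polyfit(Y[p],X[p],1)[0],np.histogram(X[p],np.arange(520,680,10)))
    h=(q[:,2]>104)&(q[:,2]<124)&(X<X[p].min()+2); print("handle",h.sum(),"X",e(X[h]),"Y",e(Y[h]),"slope",np.polyfit(Y[h],X[h],1)[0])
    f=(q[:,2]>80)&(q[:,2]<92)&(X<690)&(X>560); print("floor X",e(X[f]),"Y",e(Y[f]),np.median(q[f][:,2]))
    q=pts(d,740,25,30,180,245); print("lens xmin",np.percentile(q[:,0],[.5,2,5,20,50]))
E
python3 m4.py | sed -n '/=====/,$p'
```

```text
=====
top X [706.5 710.1 946.6 950.2] Y [-283.7 -279.9  -30.4  -26.4]
panel top 307 X [558.5 559.  577.2 618.5] Y [-278.9 -275.8  -35.2  -30.7] slope 0.008049378319897835 (array([  0,   0,   0,  26, 192,  84,   1,   0,   1,   1,   1,   0,   1,
         0,   0]), array([520, 530, 540, 550, 560, 570, 580, 590, 600, 610, 620, 630, 640,
       650, 660, 670]))
handle 204 X [518.9 519.2 559.9 559.9] Y [-270.5 -254.2  -52.8  -35.1] slope 0.002646974000211898
floor X [586.5 587.7 687.7 689.3] Y [-263.9 -260.9  -51.8  -48.7] 85.98989820984934
lens xmin [735.5 735.6 736.2 737.5 745.8]
top X [705.5 709.3 944.5 947.8] Y [-286.8 -281.7  -29.7  -26.7]
panel top 221 X [557.1 557.5 572.9 588.8] Y [-280.4 -275.5  -32.4  -32. ] slope -0.0023197053664723885 (array([  0,   0,   0,  35, 144,  40,   0,   1,   0,   0,   0,   1,   0,
         0,   0]), array([520, 530, 540, 550, 560, 570, 580, 590, 600, 610, 620, 630, 640,
       650, 660, 670]))
handle 121 X [516.2 517.  556.1 558.7] Y [-219.3 -216.6  -57.   -30.9] slope 0.04747394497726152
floor X [573.8 578.7 687.7 689.3] Y [-269.8 -266.7  -42.5  -39.9] 85.74777618214978
lens xmin [734.3 735.4 736.4 740.5 749.5]
```

Request:
jog_arm --plan '[[[0,0,-30],0,60],[[0,0,-30],0,60]]'

```text
clock: 0.3
ee_pos: [155.6, -604.1, 281.4]
tool_rot: [-0.002, 0.992, 0.126, 0.0]
contact_force: [-0.1, -0.8, -0.3]
gripper_width: 77.8
finger_force: 0.0
```

Request:
jog_arm --plan '[[[28,-34,0],0,70],[[28,-34,0],0,70],[[28,-34,0],0,70],[[28,-34,0],0,70],[[28,-34,0],0,70],[[28,-34,0],0,70],[[28,-34,0],0,70],[[28,-34,0],0,70]]'

```text
clock: 1.1
ee_pos: [305.2, -284.1, 282.3]
tool_rot: [-0.0, 0.992, 0.125, 0.0]
contact_force: [0.1, 0.4, 0.2]
gripper_width: 70.4
finger_force: 0.0
```

Request:
jog_arm --plan '[[[28,-34,0],0,70],[[28,-34,0],0,70],[[28,-34,0],0,70],[[28,-34,0],0,70],[[28,-34,0],0,70],[[28,-34,0],0,70],[[28,-34,0],0,70],[[10,-10,0],0,70]]'

```text
clock: 1.9
ee_pos: [443.2, 8.9, 282.4]
tool_rot: [-0.001, 0.992, 0.128, 0.0]
contact_force: [0.1, -0.1, -0.1]
gripper_width: 70.1
finger_force: 0.0
```

Request:
jog_arm --plan '[[[0,0,0],-0.14,70],[[0,0,0],-0.14,70],[[0,0,0],-0.14,70],[[0,0,0],-0.14,70],[[0,0,0],-0.14,70],[[0,0,0],-0.14,70],[[0,0,0],-0.14,70],[[0,0,0],-0.14,70]]'

```text
clock: 2.7
ee_pos: [442.2, 5.6, 282.2]
tool_rot: [-0.0, 0.772, 0.636, -0.0]
contact_force: [-0.3, -0.3, 0.1]
gripper_width: 70.1
finger_force: 0.0
```

Request:
jog_arm --plan '[[[0,0,0],-0.14,70],[[0,0,0],-0.14,70],[[0,0,0],-0.14,70],[[0,0,0],-0.14,70],[[0,0,0],-0.14,70],[[0,0,0],-0.14,70],[[0,0,0],-0.14,70],[[0,0,0],0,70]]'

```text
clock: 3.5
ee_pos: [442.3, 5.5, 282.3]
tool_rot: [-0.0, 0.385, 0.923, -0.0]
contact_force: [-0.2, -0.2, 0.2]
gripper_width: 70.0
finger_force: 0.0
```

```bash
cat >> h.py <<'E'
def go(x,y,z,th,name=None):
    s=telemetry.observe(); w,a,b,c=s['tool_rot']; t=2*np.arctan2(b,a); p=s['ee_pos']
    d=np.array([x,y])-p[:2]
    e=(th-t+np.pi)%(2*np.pi)-np.pi
    print("t",round(s['clock'],2),"pos",p.round(1),"th",round(t,3),"q6",s['joint_pos'][5].round(2),"| shift in tool axes",np.round([d@[np.cos(t),np.sin(t)],d@[np.sin(t),-np.cos(t)],p[2]-z],1),"turn",round(-e,3))
E
python3 -c "
from h import *
go(459,44.5,40,2.45)"
```

```text
t 3.5 pos [442.3   5.5 282.3] th 2.352 q6 -1.02 | shift in tool axes [ 15.9  39.3 242.3] turn -0.098
```

Request:
jog_arm --plan '[[[8,20,0],0,70],[[8,19,0],0,70],[[0,0,40],-0.1,70],[[0,0,40],0,70],[[0,0,40],0,70],[[0,0,20],0,70],[[0,0,10],0,70],[[0,0,0],0,70]]'

```text
clock: 4.3
ee_pos: [458.4, 44.4, 131.5]
tool_rot: [-0.001, 0.339, 0.941, -0.0]
contact_force: [0.5, -0.0, 0.8]
gripper_width: 70.0
finger_force: 0.0
```

```bash
python3 - <<'E'
from h import *
go(459,44.5,40,2.45)
a=get_image("scene")[0][190:290,230:370,::-1];cv2.imwrite("pics/g1.png",cv2.resize(a,(700,500)))
E
```

```text
t 4.3 pos [458.4  44.4 131.5] th 2.45 q6 -1.03 | shift in tool axes [-0.4  0.5 91.5] turn 0.0
```

View pics/g1.png

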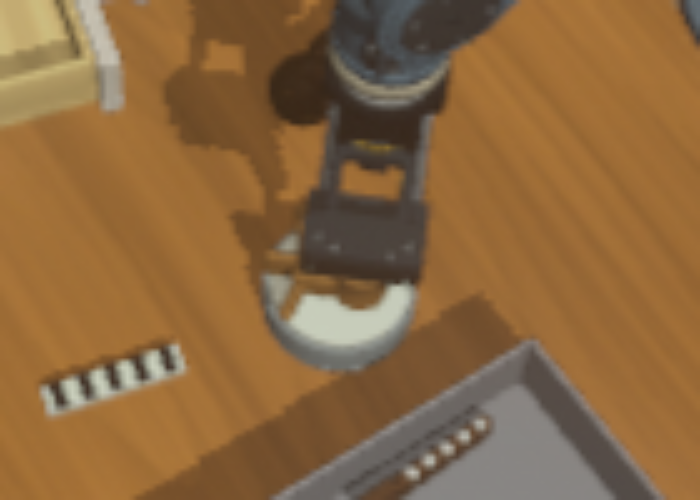

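The gripper is lined up over the drum at about (345,285), so I'll descend and grip.

Request:
jog_arm --plan '[[[0,0,30],0,70],[[0,0,25],0,70],[[0,0,15],0,70],[[0,0,12],0,70],[[0,0,7],0,70],[[0,0,0],0,70]]'

```text
clock: 4.95
ee_pos: [459.8, 44.2, 43.9]
tool_rot: [0.001, 0.338, 0.941, 0.0]
contact_force: [0.6, -0.2, 0.0]
gripper_width: 69.7
finger_force: 0.0
```

Request:
jog_arm --plan '[[[0,0,0],0,30],[[0,0,0],0,30],[[0,0,0],0,30],[[0,0,0],0,30],[[0,0,0],0,30],[[0,0,0],0,30],[[0,0,0],0,30],[[0,0,0],0,30]]'

```text
clock: 5.75
ee_pos: [459.2, 44.3, 43.8]
tool_rot: [0.0, 0.338, 0.941, 0.0]
contact_force: [-0.4, -0.1, 3.9]
gripper_width: 37.0
finger_force: 30.0
```

Request:
jog_arm --plan '[[[0,0,-15],0,30],[[0,0,-30],0,30],[[0,0,-40],0,30],[[0,0,-40],0,30],[[0,0,-30],0,30],[[0,0,-15],0,30]]'

```text
clock: 6.35
ee_pos: [460.0, 44.2, 216.0]
tool_rot: [0.002, 0.338, 0.941, 0.0]
contact_force: [0.3, -0.0, -1.4]
gripper_width: 37.6
finger_force: 30.0
```

Request:
jog_arm --plan '[[[-15,-8,0],0,30],[[-28,-16,0],0,30],[[-30,-18,0],0,30],[[-30,-18,0],0,30],[[-30,-18,0],0,30],[[-30,-18,0],0,30],[[-30,-18,0],0,30],[[-30,-18,0],0,30]]'

```text
clock: 7.15
ee_pos: [546.8, -200.6, 212.8]
tool_rot: [-0.001, 0.338, 0.941, 0.0]
contact_force: [0.6, -0.1, -0.8]
gripper_width: 37.2
finger_force: 30.0
```

Request:
jog_arm --plan '[[[-30,-18,0],0,30],[[-25,-15,0],0,30],[[-15,-8,0],0,30],[[0,0,0],-0.1,30],[[0,0,0],-0.13,30],[[0,0,0],-0.13,30],[[0,0,0],-0.13,30],[[0,0,0],0,30]]'

```text
clock: 7.95
ee_pos: [574.4, -275.3, 212.6]
tool_rot: [-0.001, 0.1, 0.995, 0.0]
contact_force: [0.1, 0.7, -1.4]
gripper_width: 37.1
finger_force: 30.0
```

```bash
python3 - <<'E'
from h import *
go(577.4,-278.4,95,2.94)
im,P=cloud("scene");cv2.imwrite("pics/g2.png",cv2.resize(im[130:270,150:330,::-1],(720,560)))
E
```

```text
t 7.95 pos [ 574.4 -275.3  212.6] th 2.942 q6 -1.99 | shift in tool axes [ -3.5  -2.4 117.6] turn 0.002
```

View pics/g2.png

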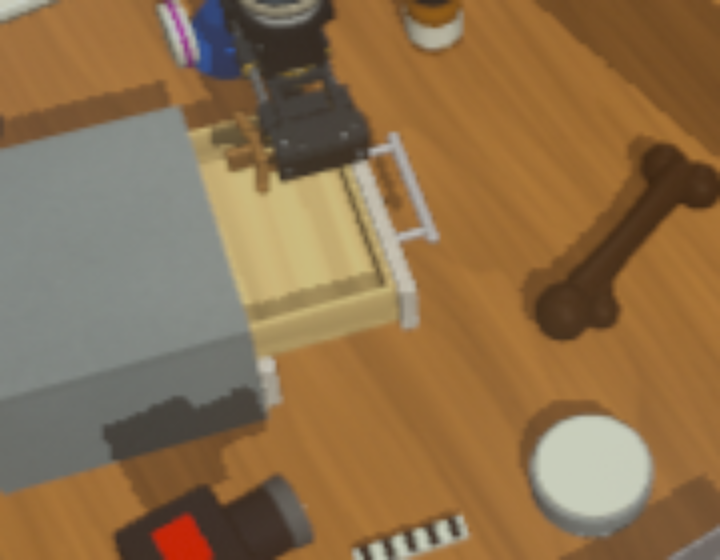

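The vertebra is held over the drawer at about (260,160), with its spine towards the cabinet. Lowering it now.

Request:
jog_arm --plan '[[[-3,-2,20],0,30],[[0,0,30],0,30],[[0,0,25],0,30],[[0,0,20],0,30],[[0,0,10],0,30],[[0,0,5],0,30],[[0,0,3],0,30],[[0,0,0],0,30]]'

```text
clock: 8.8
ee_pos: [577.9, -278.4, 101.0]
tool_rot: [0.0, 0.1, 0.995, -0.0]
contact_force: [-0.8, 0.2, -1.0]
gripper_width: 37.4
finger_force: 30.0
```

Request:
jog_arm --plan '[[[0,0,1],0,30],[[0,0,1],0,30],[[0,0,0],0,30]]'

```text
clock: 9.1
ee_pos: [577.7, -278.3, 99.0]
tool_rot: [0.0, 0.1, 0.995, -0.0]
contact_force: [-0.9, -0.1, -0.6]
gripper_width: 36.8
finger_force: 30.0
```

Request:
jog_arm --plan '[[[0,0,1],0,30],[[0,0,1],0,30],[[0,0,1],0,30],[[0,0,1],0,30],[[0,0,0],0,30]]'

```text
clock: 9.6
ee_pos: [577.4, -278.1, 94.3]
tool_rot: [-0.0, 0.1, 0.995, 0.0]
contact_force: [-0.4, 0.1, -0.5]
gripper_width: 37.4
finger_force: 30.0
```

Request:
jog_arm --plan '[[[0,0,1],0,30],[[0,0,1],0,30],[[0,0,0],0,30]]'

```text
clock: 9.9
ee_pos: [578.3, -278.4, 93.8]
tool_rot: [0.001, 0.1, 0.995, -0.0]
contact_force: [-0.8, 1.0, 3.7]
gripper_width: 37.1
finger_force: 30.0
```

Request:
jog_arm --plan '[[[0,0,0],0,55],[[0,0,0],0,65],[[0,0,0],0,65],[[0,0,0],0,65],[[0,0,-10],0,65],[[0,0,-20],0,65],[[0,0,-35],0,65],[[0,0,-40],0,65]]'

```text
clock: 10.7
ee_pos: [576.7, -277.7, 197.9]
tool_rot: [-0.001, 0.1, 0.995, 0.001]
contact_force: [0.7, -0.4, 0.5]
gripper_width: 65.0
finger_force: 0.0
```

Request:
jog_arm --plan '[[[20,0,0],0,0],[[35,0,0],0,0],[[40,0,0],0,0],[[35,0,0],0,0],[[15,0,0],0,0],[[0,0,0],0,0]]'

```text
clock: 11.3
ee_pos: [433.4, -248.5, 198.2]
tool_rot: [-0.001, 0.1, 0.995, 0.0]
contact_force: [-0.0, -0.3, -0.2]
gripper_width: 25.1
finger_force: 0.0
```

```bash
python3 - <<'E'
from h import *
X,Y=500-20,-155
c,s=np.cos(-.205),np.sin(-.205)
go(X*c-Y*s,X*s+Y*c,102,2.937)
im,P=cloud("top");cv2.imwrite("pics/g3.png",cv2.resize(im[150:260,290:430,::-1],(700,550)))
E
```

```text
t 11.3 pos [ 433.4 -248.5  198.2] th 2.94 q6 -2.11 | shift in tool axes [-5.1  0.  96.2] turn 0.003
```

View pics/g3.png

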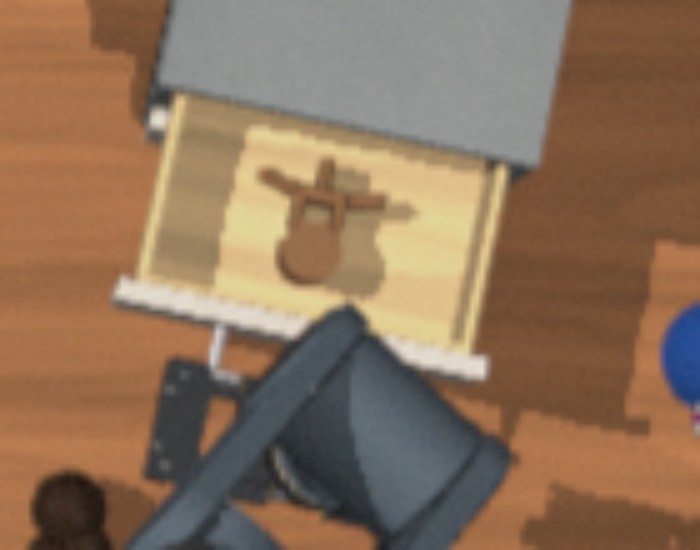

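The vertebra lies in the drawer at about (310,250) and the fingers are in front of the handle. Next: lower them and push.

Request:
jog_arm --plan '[[[0,0,25],0,0],[[0,0,35],0,0],[[0,0,25],0,0],[[0,0,12],0,0],[[-10,0,0],0,0],[[-8,0,0],0,0],[[-5,0,0],0,0],[[-5,0,0],0,0]]'

```text
clock: 12.15
ee_pos: [464.5, -255.7, 101.8]
tool_rot: [0.001, 0.099, 0.995, -0.001]
contact_force: [0.4, 0.5, -0.2]
gripper_width: 0.2
finger_force: 0.3
```

Request:
jog_arm --plan '[[[-5,0,0],0,0],[[-5,0,0],0,0],[[-5,0,0],0,0],[[-5,0,0],0,0],[[-5,0,0],0,0],[[-7,0,0],0,0],[[-8,0,0],0,0],[[-8,0,0],0,0]]'

```text
clock: 12.95
ee_pos: [510.6, -264.7, 100.5]
tool_rot: [0.0, 0.1, 0.995, -0.0]
contact_force: [-1.4, 0.0, 0.8]
gripper_width: 0.2
finger_force: 0.7
```

Request:
jog_arm --plan '[[[-8,0,0],0,0],[[-8,0,0],0,0],[[-8,0,0],0,0],[[-8,0,0],0,0],[[-8,0,0],0,0],[[-6,0,0],0,0],[[-5,0,0],0,0],[[-5,0,0],0,0]]'

```text
clock: 13.75
ee_pos: [565.1, -275.6, 100.5]
tool_rot: [-0.0, 0.1, 0.995, 0.0]
contact_force: [-1.8, -0.6, -0.1]
gripper_width: 0.5
finger_force: 0.6
```

```bash
python3 - <<'E'
from h import *
X,Y=638,-155
c,s=np.cos(-.205),np.sin(-.205)
go(X*c-Y*s,X*s+Y*c,102,2.937)
E
```

```text
t 13.75 pos [ 565.1 -275.6  100.5] th 2.942 q6 -2.0 | shift in tool axes [-28.7  -0.3  -1.5] turn 0.005
```

Request:
jog_arm --plan '[[[-5,0,0],0,0],[[-5,0,0],0,0],[[-4,0,0],0,0],[[-3,0,0],0,0],[[-3,0,0],0,0],[[-2,0,0],0,0]]'

```text
clock: 14.35
ee_pos: [586.6, -280.0, 100.5]
tool_rot: [-0.0, 0.1, 0.995, 0.0]
contact_force: [-1.1, -0.3, 0.1]
gripper_width: 0.2
finger_force: 0.5
```

Request:
jog_arm --plan '[[[-2,0,0],0,0],[[-2,0,0],0,0]]'

```text
clock: 14.55
ee_pos: [590.3, -280.7, 100.5]
tool_rot: [-0.0, 0.1, 0.995, 0.0]
contact_force: [-0.4, -0.7, -0.7]
gripper_width: 0.3
finger_force: 0.5
```

Request:
jog_arm --plan '[[[-2,0,0],0,0],[[-2,0,0],0,0]]'

```text
clock: 14.75
ee_pos: [593.6, -281.4, 100.4]
tool_rot: [-0.001, 0.1, 0.995, 0.0]
contact_force: [-4.7, -0.5, 1.8]
gripper_width: 0.5
finger_force: 2.4
```

Request:
jog_arm --plan '[[[-2,0,0],0,0],[[-1,0,0],0,0]]'

```text
clock: 14.95
ee_pos: [593.7, -281.4, 100.4]
tool_rot: [-0.004, 0.099, 0.995, 0.001]
contact_force: [-9.2, -0.7, 5.7]
gripper_width: 0.3
finger_force: 4.9
```

The drawer has hit its stop, with the force rising. Hold, back off, raise, and travel to the tray.

Request:
jog_arm --plan '[[[0,0,0],0,0],[[0,0,0],0,0],[[0,0,0],0,0],[[10,0,0],0,0],[[30,0,0],0,0],[[35,0,0],0,0],[[10,0,-20],0,0],[[0,0,-40],0,30]]'

```text
clock: 15.75
ee_pos: [510.2, -262.8, 158.2]
tool_rot: [-0.003, 0.1, 0.995, 0.003]
contact_force: [1.0, -0.1, 0.5]
gripper_width: 3.3
finger_force: 0.0
```

Request:
jog_arm --plan '[[[0,0,-45],0,60],[[0,0,-40],0,60],[[5,20,-10],0,60],[[5,35,0],0,60],[[5,40,0],0,60],[[5,40,0],0,60],[[5,40,0],0,60],[[5,40,0],0,60]]'

```text
clock: 16.55
ee_pos: [526.6, -46.0, 255.0]
tool_rot: [0.0, 0.1, 0.995, 0.001]
contact_force: [-0.2, 0.5, 0.3]
gripper_width: 58.3
finger_force: 0.0
```

Request:
jog_arm --plan '[[[5,40,0],0,60],[[5,40,0],0,60],[[5,40,0],0,60],[[5,40,0],0,60],[[5,40,0],0,60],[[5,40,0],0,60],[[5,40,0],0,60],[[5,40,0],0,60]]'

```text
clock: 17.35
ee_pos: [550.4, 275.5, 254.8]
tool_rot: [-0.0, 0.099, 0.995, 0.0]
contact_force: [0.5, 0.5, 0.5]
gripper_width: 59.7
finger_force: 0.0
```

```bash
python3 - <<'E'
from h import *
go(547,335,11,2.88)
im,P=cloud("top"); np.savez("top2",im=im,P=P)
np.set_printoptions(precision=1,suppress=True)
a=-.205; ex=np.array([np.cos(a),np.sin(a)]); ey=np.array([-ex[1],ex[0]])
q=P.reshape(-1,3); X=q[:,:2]@ex; Y=q[:,:2]@ey
p=(q[:,2]>132)&(q[:,2]<145)&(X<720)&(X>600)&(Y<-50)&(Y>-270); print("panel X",p.sum(),np.percentile(X[p],[2,10,50]))
h=(q[:,2]>104)&(q[:,2]<124)&(X<720)&(X>600)&(Y<-110)&(Y>-200); print("handle X",np.percentile(X[h],[2,50,98]))
E
```

```text
t 17.35 pos [550.4 275.5 254.8] th 2.942 q6 -1.09 | shift in tool axes [ 15.1  57.7 243.8] turn 0.062
panel X 327 [690.8 692.1 699.1]
handle X [650.7 658.  692.4]
```

The panel's outer face is at X = 691, exactly the predicted shut position. Moving on to the bone.

Request:
jog_arm --plan '[[[8,29,0],0,60],[[7,29,0],0,60],[[0,0,40],0.06,60],[[0,0,45],0,60],[[0,0,40],0,60],[[0,0,25],0,60],[[0,0,10],0,60],[[0,0,0],0,60]]'

```text
clock: 18.2
ee_pos: [546.7, 332.7, 93.8]
tool_rot: [-0.002, 0.129, 0.992, -0.001]
contact_force: [-0.4, 0.5, -0.4]
gripper_width: 60.0
finger_force: 0.0
```

```bash
python3 - <<'E'
from h import *
go(547,335,11,2.88)
a=get_image("scene")[0][290:370,270:390,::-1];b=get_image("top")[0][165:255,130:265,::-1]
cv2.imwrite("pics/g4.png",np.hstack([cv2.resize(a,(400,267)),cv2.resize(b,(400,267))]))
E
```

```text
t 18.2 pos [546.7 332.7  93.8] th 2.882 q6 -0.94 | shift in tool axes [ 0.4  2.3 82.8] turn 0.002
```

View pics/g4.png

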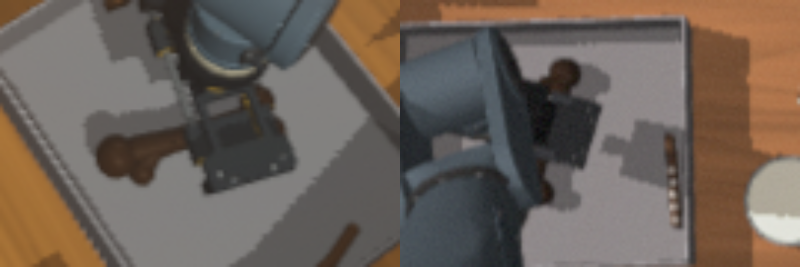

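The gripper straddles mid shaft, with the ball at left (115,155) in the scene crop and at top (565,75) in the top crop. Descend and grip.

Request:
jog_arm --plan '[[[0,2,25],0,60],[[0,0,25],0,60],[[0,0,15],0,60],[[0,0,10],0,60],[[0,0,5],0,60],[[0,0,0],0,60]]'

```text
clock: 18.9
ee_pos: [548.9, 334.8, 15.6]
tool_rot: [0.0, 0.13, 0.992, 0.0]
contact_force: [0.3, -0.8, 0.5]
gripper_width: 60.2
finger_force: 0.0
```

Request:
jog_arm --plan '[[[0,0,0],0,10],[[0,0,0],0,10],[[0,0,0],0,10],[[0,0,0],0,10],[[0,0,0],0,10],[[0,0,0],0,10],[[0,0,0],0,10],[[0,0,0],0,10]]'

```text
clock: 19.7
ee_pos: [548.7, 334.6, 15.7]
tool_rot: [-0.0, 0.129, 0.992, -0.0]
contact_force: [-0.1, -0.0, 1.9]
gripper_width: 21.9
finger_force: 30.0
```

Request:
jog_arm --plan '[[[0,0,-10],0,10],[[0,0,-20],0,10],[[0,0,-30],0,10],[[0,0,-40],0,10],[[0,0,-40],0,10],[[0,0,-30],0,10],[[0,0,-15],0,10],[[0,0,0],0,10]]'

```text
clock: 20.5
ee_pos: [550.0, 335.5, 203.7]
tool_rot: [0.003, 0.13, 0.992, 0.002]
contact_force: [0.7, 1.0, -3.3]
gripper_width: 21.7
finger_force: 30.0
```

Request:
jog_arm --plan '[[[-4,-13,0],0,10],[[-7,-22,0],0,10],[[-9,-28,0],0,10],[[-9,-28,0],0,10],[[-9,-28,0],0,10],[[-9,-28,0],0,10],[[-9,-28,0],0,10],[[-9,-28,0],0,10]]'

```text
clock: 21.3
ee_pos: [557.5, 119.7, 198.3]
tool_rot: [-0.002, 0.13, 0.992, -0.001]
contact_force: [0.3, -0.1, -3.4]
gripper_width: 21.6
finger_force: 30.0
```

Request:
jog_arm --plan '[[[-9,-28,0],0,10],[[-9,-28,0],0,10],[[-6,-22,0],0,10],[[-3,-12,0],0,10],[[0,0,0],-0.1,10],[[0,0,0],-0.1,10],[[0,0,0],-0.08,10],[[0,0,0],0,10]]'

```text
clock: 22.1
ee_pos: [561.1, 28.0, 199.3]
tool_rot: [-0.001, -0.01, 1.0, 0.0]
contact_force: [-0.1, -0.1, -2.4]
gripper_width: 22.2
finger_force: 30.0
```

```bash
cat > m5.py <<'E'
from h import *
from scipy.optimize import least_squares
np.set_printoptions(precision=1,suppress=True)
go(562,22,201.7,3.16)
cr=[]
for n in("top","scene"):
    im,P=cloud(n); q=P.reshape(-1,3);c=im.reshape(-1,3).astype(int)
    m=(abs(q[:,1]-25)<45)&(q[:,0]>600)&(q[:,0]<690)&(q[:,2]>165)&(q[:,2]<260)&(c[:,0]-c[:,2]>8)
    b=q[m]; k=(b[:,0]>b[:,0].max()-28)&(b[:,1]<48); b=b[k]
    r=least_squares(lambda p:np.linalg.norm(b-p,axis=1)-20,[630,22,205],loss='soft_l1'); print(n,len(b),"ball",r.x,"max x",b[:,0].max(),"z",b[:,2].max(),np.abs(r.fun).mean())
    cl=(abs(q[:,1]-25)<13)&(abs(q[:,2]-210)<40)&(q[:,0]>720)&(q[:,0]<745); print("glass x",np.percentile(q[cl][:,0],[1,10,30]))
    a=im[110:170,230:310] if n=="top" else im[200:320,170:330]
    cr.append(cv2.resize(a[...,::-1],(400,300)))
cv2.imwrite("pics/g5.png",np.hstack(cr))
E
python3 m5.py
```

```text
t 22.1 pos [561.1  28.  199.3] th 3.162 q6 -1.74 | shift in tool axes [-0.7 -6.1 -2.4] turn 0.002Traceback (most recent call last):
  File "m5.py", line 9, in <module>
    b=q[m]; k=(b[:,0]>b[:,0].max()-28)&(b[:,1]<48); b=b[k]
                      ~~~~~~~~~~^^
    return umr_maximum(a, axis, None, out, keepdims, initial, where)
ValueError: zero-size array to reduction operation maximum which has no identity
```

Request:
jog_arm --plan '[[[0,-6,-2],0,10],[[0,0,0],0,10],[[0,0,0],0,10]]'

```text
clock: 22.45
ee_pos: [562.5, 21.7, 202.6]
tool_rot: [0.0, -0.01, 1.0, 0.0]
contact_force: [-0.6, 0.3, -2.8]
gripper_width: 21.9
finger_force: 30.0
```

```bash
sed -i 's/    b=q\[m\]; k=/    if m.sum()<20: print(n,"few",m.sum())\n    b=q[m] if m.sum()>20 else q[:500]; k=/; s/c\[:,0\]-c\[:,2\]>8/c[:,0]-c[:,2]>4/' m5.py; python3 m5.py
```

```text
t 22.45 pos [562.5  21.7 202.6] th 3.161 q6 -1.75 | shift in tool axes [0.5 0.3 0.9] turn 0.001
top few 0Traceback (most recent call last):
  File "m5.py", line 11, in <module>
    r=least_squares(lambda p:np.linalg.norm(b-p,axis=1)-20,[630,22,205],loss='soft_l1'); print(n,len(b),"ball",r.x,"max x",b[:,0].max(),"z",b[:,2].max(),np.abs(r.fun).mean())
                                                                                                                           ~~~~~~~~~~^^
    return umr_maximum(a, axis, None, out, keepdims, initial, where)
ValueError: zero-size array to reduction operation maximum which has no identity
```

```bash
sed -i 's/("top","scene")/("scene",)/; s/np.hstack(cr)/np.hstack(cr+[cv2.resize(get_image("top")[0][95:195,210:330,::-1],(400,300))])/' m5.py; python3 m5.py
```

```text
t 22.5 pos [562.5  21.8 202.6] th 3.161 q6 -1.75 | shift in tool axes [0.5 0.2 0.9] turn 0.001
scene 114 ball [634.   22.2 212.2] max x 654.1916073868679 z 235.04162343083362 1.238862211954896
glass x [733.9 735.9 738.2]
```

View pics/g5.png

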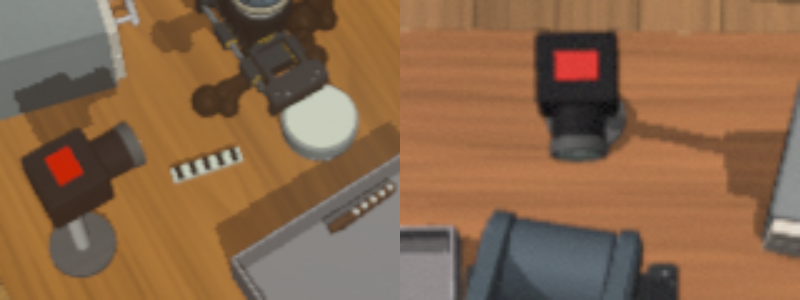

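The scene crop shows the bone held with its ball at about (207,100), facing the lens. The ball is at (634, 22, 212) against a target of ~(635, 23.5, 211), and it's level. Handing in.

Request:
jog_arm --plan '[[[0,0,0],0,10],[[0,0,0],0,10],[[0,0,0],0,10],[[0,0,0],0,10],[[0,0,0],0,10]]'

```text
clock: 23.1
ee_pos: [562.5, 22.0, 202.6]
tool_rot: [0.0, -0.01, 1.0, -0.0]
contact_force: [-0.6, -0.3, -2.0]
gripper_width: 21.6
finger_force: 30.0
```

```bash
python3 -c "
from h import *
print(job.hand_in())"
```

```text
the job is handed in; nothing more can be done
None
```

The job is handed in at about 23 s, with no verdict returned: the vertebra is in the shut top drawer, and the small femur is held level with its ball measured about 2 mm from the point 10 cm in front of the lens.

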